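Unclip two squeegees: one to the ink slab, one into the low bay

TASK

Make the printing bench ready for the next colour: pull the two squeegees one at a time out of the sprung clip strip, and lay the short one gently in the middle of the ink slab, blade up. Set the long one down level on the bench outside the bay and let go of it, then take or push it by its end and slide it, blade up, into the low bay until it is fully home against the back stop. Leave the pots and the bottle alone.

Things in the scene. Friction and masses are not known exactly. Their poses are not given: they have to be found in the camera images.
- wide_mid (a point): Centre of the long squeegee: 200 mm long along its x, standing blade up. Wooden handle below, 34 mm wide (y) and 36 mm tall; on top of it, along the whole length, a grey blade 8 mm thick and 20 mm tall. 56 mm tall in all; this point is half-way up, 28 mm above its underside. About 0.24 kg, both ends alike. z is up.
- narrow_mid (a point): Centre of the short squeegee: same section and looks as the long one but 120 mm long, about 0.15 kg. The point is 28 mm above its underside, x along its length.
- strip: Fixed clip strip: plywood base 210 (x) x 200 (y) x 10 mm; origin at the centre of its underside, on the bench. Two stations, at y = +52.5 and -52.5 mm; either may hold either squeegee, lying along x, centred near x = 0, underside 24 mm above the bench (handle 24 to 60 mm, blade up to 80 mm). Lift a squeegee's underside 85 mm above the bench before moving it sideways.
- station_left (a point): Middle of the left (+y) station, 60 mm above the bench (top of the handles). At x = -44 and +44 mm from here a pair of sprung steel clips, 20 mm long, top 76 mm above the bench, hooks over the handle's upper edges; pulled straight up with 8 to 18 N it springs open, and is clear after 10 to 15 mm. The middle 68 mm of the squeegee is free for the fingers.
- station_right (a point): Middle of the right (-y) station, same as the left one. In both, the ends (|x| from 67 to 101 mm) are fenced by metal side guards 80 mm above the bench, 3 mm off the handle, so a squeegee can be taken only by its middle.
- slab_top (a point): Centre of the top of the fixed stone ink slab, 220 (x) x 160 (y) mm, 10 mm thick, flat on the bench; the top is 10 mm above the bench.
- bay_mouth (a point): Low plywood storage bay fixed on the bench: this point is on the bench in the middle of its open mouth; x points into the bay. Inside 48 mm wide (flared to about 60 at the mouth), 66 mm high, the bench as floor (no step), back stop 120 mm in from the mouth: the long squeegee when home sticks out 80 mm. Roof 84 mm wide, its top 74 mm above the bench, front edge at the mouth.
- ink_pot: Bystander: open white plastic pot 84 mm across, 85 mm tall; origin under its centre. Leave alone.
- spray: Bystander: clear bottle 72 mm across, 200 mm tall; origin under its centre. Leave alone.
- tub: Bystander: yellow ink tub with a lid, 90 mm across, 75 mm tall; origin under its centre. Leave alone.
Things that resemble listed ones, but are neither listed nor needed, are in the scene too. What is shaped like the part that bears wide_mid but black or green is not meant.

How it is judged:
By the outcome, as a careful person would: the job done as asked, in the order asked, and still so for the second after the job is handed in, with the robot touching nothing.
It also fails if it takes over 62 s, if anything falls off the work surface, if the arm or the gripper's body presses on something with over 40 N, if the wrist force passes 120 N, or if a joint passes its speed limit or range.

ROBOT

A 7-joint arm with a two-finger parallel gripper is mounted at the origin on the work surface. World frame = base frame: x ahead of the robot, y to its left, z up, the work surface at z = 0. Lengths are in m, angles in degrees, forces in N, time in s.
With the tool pointing down it reaches from about 0.425 to 0.825 m from the base axis. Payload 3.6 kg.
Tool frame: the origin (TCP) lies on the mounting face of the last link; the fingertips stand 173 mm ahead of it and the grasp point (between the pads) lies 155 mm ahead of it; z points along the fingers, y is the line along which they close (so a half turn about z gives the same grasp; the last joint's range is limited). The gripper opens to 85 mm and grips with 20 to 120 N. Pads are 22 mm wide; open, the fingers measure 114 mm over their backs; the gripper's body (76 mm by 85 mm) begins 54 mm behind the grasp point. The pads swing forward as they close: fully open they stand 13 mm farther back than shut.
Start: joints at [-71.591, 35.231, -0.722, 81.555, 0.464, 63.22, -2.315], TCP at [0.222, 0.611, 0.405] pointing down, gripper open.
Joint ranges: [-178.69, 178.69], [-17.37, 117.87], [-77.05, 75.6], [15.02, 138.74], [-78.02, 258.01], [0.78, 113.62], [-162.83, 162.83]. Speed limits (degrees/s): [159.86, 159.86, 180, 180, 180, 180, 180].

INTERFACE

Orientations are given as a 3x3 rotation matrix whose columns are the frame's x, y, z axes.
In Python, from workcell import manip gives the robot as it stands. The module is installed in compiled form; this text tells all that it offers.
- The arm moves only by the tool arm_command, never from a script. Its argument "rows" is a list of rows, each a list of 3 entries, a list of its own where there are three numbers: the opening in per cent of the stroke, from 0 (shut) to 100 (fully open), then the shift along the world's x, y, z in m, then the turn, a rotation vector about the world's x, y, z in degrees. A call has 1 to 20 rows; each row is the pose to reach, as a shift and turn from the pose commanded when the call began; what a row does not reach only later rows make up. A row lasts 1/8 s, in which the tool goes at most 62.5 mm and 10.7 degrees, less where a joint would pass 70% of its speed; a pose out of reach is approached as far as the arm can. A call with a gripper value outside its range is refused whole. The fingers move at their own pace and stop on an object; "squeeze" is the grip in N (left out, the last holds). Time passes only in rows, so rows that repeat a pose let the fingers close. It gives the time, the measured TCP pose, the force, the opening and the grip force at its end, in the units of the state.
- manip.get_state(): the state, without advancing time (a new reading comes with each control period).
- manip.get_image(name): name is "scene" or "top" or "wrist"; returns the picture (420x560x3 uint8, blue, green, red); there is no depth.
- manip.camera_params(name): a dict with "fx", "fy", "cx", "cy" (pixels), "rvec" (rotation vector, rad) and "tvec" (3), from world to camera coordinates, as OpenCV has them; the wrist camera has in their place "T_tool_cam" (4x4, takes a point from camera to tool coordinates, whose origin is the TCP and whose axes are the flange's). Camera axes: x right, y down, z forward; pixel columns grow to the right and rows downward; lengths in m; the calibration is good to about 2 mm. A picture is of the moment at which its call begins: read the wrist's pose just before it. camera_params takes no time and is no camera call.
- manip.job_done(): hands the job in; it is judged then, once.
The state is a dict: "time": time; "joint_positions": joint angles; "qd": joint speeds; "joint_torque": joint torques, N m; "eef_pos": TCP position; "tool_rot": TCP orientation; "force": force on the tool from outside, world axes, zero at the start; "torque": the same for the moment, N m; "gripper_width": finger opening in m; "grip_force": force on a finger pad.
Only numpy, scipy, OpenCV 4.12 (cv2) and the standard library are available. Lean on these libraries where they do the work, as an engineer would, in place of code of your own. Each camera call takes 0.05 s, during which the arm holds its last target. There are 200 camera calls.

## Working session

There is one attempt and no reset: what is moved stays moved. The work goes in short steps, Python scripts to look and compute and a tool call to move; the robot and the scene stay as the last step left them, time stands still between calls to the robot, and variables do not carry over. Pictures are saved under pics/ and viewed, at most 10 in all, crops included, and the job is handed in when it is done.

Besides the shell and the picture viewer there is one more tool, called by a JSON object that holds its "api" and its "payload". arm_command: Moves the arm, as the interface text tells. Its arguments: {"type":"object","properties":{"rows":{"type":"array","items":{"type":"array"}},"squeeze":{"type":"number"}},"required":["rows"]}

```bash
mkdir -p pics; cat > h.py <<'E'
import numpy as np, cv2
from workcell import manip
def cam(name):
    p=manip.camera_params(name)
    K=np.array([[p["fx"],0,p["cx"]],[0,p["fy"],p["cy"]],[0,0,1.]])
    if "rvec" in p:
        R=cv2.Rodrigues(np.array(p["rvec"],float))[0]; t=np.array(p["tvec"],float).ravel()
    else:
        s=manip.get_state(); T=np.eye(4); T[:3,:3]=s["tool_rot"]; T[:3,3]=s["eef_pos"]
        W=np.linalg.inv(T@np.array(p["T_tool_cam"])); R=W[:3,:3]; t=W[:3,3]
    return K,R,t
def px2w(c,uv,z):
    K,R,t=c; d=R.T@np.linalg.inv(K)@np.array([uv[0],uv[1],1.]); o=-R.T@t
    return o+d*(z-o[2])/d[2]
def w2px(c,P):
    K,R,t=c; q=K@(R@np.array(P,float)+t); return q[:2]/q[2]
E
python3 - <<'E'
from h import *
a=manip.get_image("top"); b=manip.get_image("scene")
cv2.imwrite("pics/top.png",cv2.resize(a,(800,600),interpolation=cv2.INTER_CUBIC)); cv2.imwrite("pics/scene.png",b)
cv2.imwrite("pics/top_raw.png",a)
s=manip.get_state(); print(s["time"],s["eef_pos"],s["tool_rot"],s["gripper_width"])
for n in("top","scene"):
    K,R,t=cam(n); print(n,-R.T@t,K[0,0]); print(R)
print(manip.camera_params("wrist"))
E
```

```text
0.1 [0.22143212 0.61080947 0.40365148] [[-9.40133939e-01  3.40804321e-01 -7.68841957e-04]
 [ 3.40805187e-01  9.40131338e-01 -2.21159322e-03]
 [-3.09081085e-05 -2.34121918e-03 -9.99997259e-01]] 0.08560534221254237
top [0.28824981 0.02565218 1.64177864] 431.87526028612007
[[ 1.26663964e-02 -9.99917965e-01  1.90420434e-03]
 [-9.93792002e-01 -1.27992572e-02 -1.10515319e-01]
 [ 1.10530625e-01 -4.92552211e-04 -9.93872597e-01]]
scene [1.04440106 0.62315441 1.0059904 ] 393.6958716621755
[[-0.74455469  0.66752901  0.00658298]
 [ 0.48929266  0.55240707 -0.6748623 ]
 [-0.45412665 -0.49925088 -0.73791432]]
{'fx': 296.3036893996721, 'fy': 296.3036893996721, 'cx': 279.72763755816925, 'cy': 212.82477741767426, 'T_tool_cam': array([[-4.96200050e-04, -9.63400820e-01, -2.68064569e-01,
         6.75453921e-02],
       [ 9.99999808e-01, -5.77553791e-04,  2.24631854e-04,
         7.88890553e-04],
       [-3.71232220e-04, -2.68064406e-01,  9.63400922e-01,
         3.04152327e-02],
       [ 0.00000000e+00,  0.00000000e+00,  0.00000000e+00,
         1.00000000e+00]])}
```

View pics/top.png

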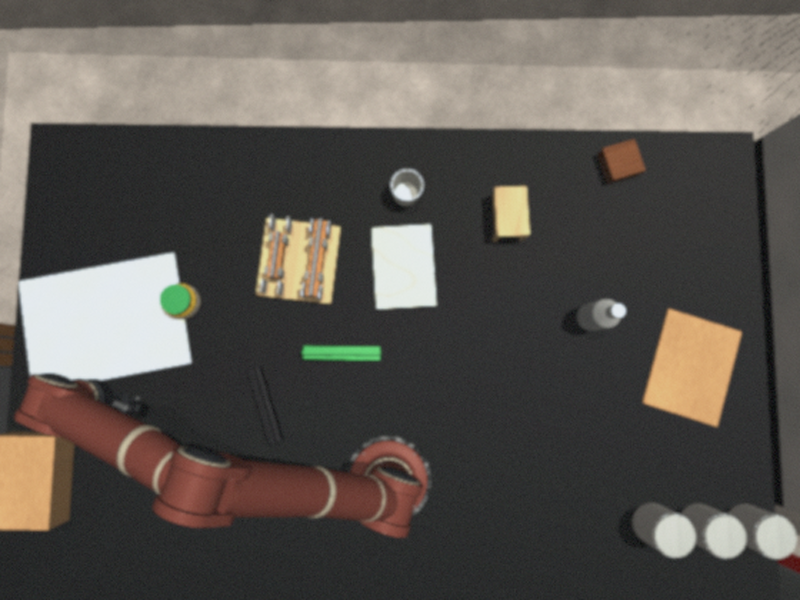

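View pics/scene.png

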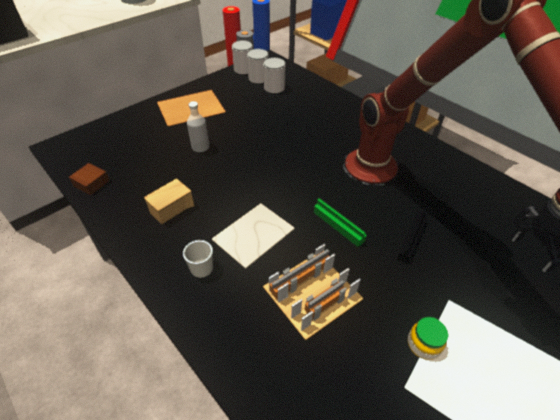

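The top view (800x600) shows the strip at (299,261) with orange squeegees in it at (277,255) and (316,260). The slab is at (404,266), the bay at (511,212), the pot at (407,187), the bottle at (603,313) and the tub at (180,300). Lookalikes are the green bar at (341,353) and the black bar at (266,405); the wooden ones in the clips match the description. Next is a close crop.

```bash
python3 - <<'E'
from h import *
a=cv2.imread("pics/top_raw.png"); b=cv2.imread("pics/scene.png")
# top crop cols 170-390 rows 115-225
A=cv2.resize(a[115:225,170:390],(800,400),interpolation=cv2.INTER_CUBIC)
B=np.hstack([cv2.resize(b[240:340,255:375],(480,400),interpolation=cv2.INTER_CUBIC)[:200*1+200],cv2.resize(b[170:230,130:210],(320,240),interpolation=cv2.INTER_CUBIC).copy() if 0 else np.vstack([cv2.resize(b[170:230,130:210],(320,240),interpolation=cv2.INTER_CUBIC),np.zeros((160,320,3),np.uint8)])])
cv2.imwrite("pics/crop1.png",np.clip(A.astype(float)*1.3,0,255)); cv2.imwrite("pics/crop2.png",np.clip(B*1.4,0,255))
E
```

```text
[ WARN:0@0.248] global loadsave.cpp:1063 imwrite_ Unsupported depth image for selected encoder is fallbacked to CV_8U.
```

View pics/crop1.png

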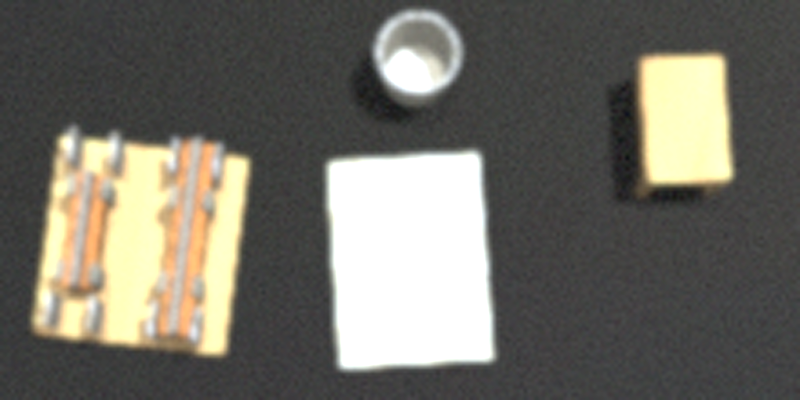

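View pics/crop2.png

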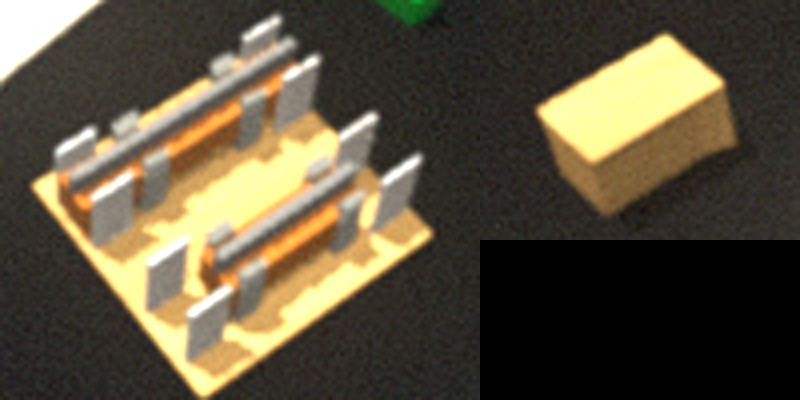

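Crop1: the short squeegee is in the left station, with its blade from (88,172) to (75,285). The long one is in the right station, blade from (198,137) to (173,335). The slab corners are (326,159), (480,151), (494,361) and (340,370). The bay roof runs from (639,57) to (733,182), with flare legs visible at its lower edge, so the mouth faces the robot. Crop2 shows its closed back facing away from the robot.

```bash
python3 - <<'E'
from h import *
c=cam("top")
P=lambda u,v,z: px2w(c,((170+(u+.5)/3.636-.5),(115+(v+.5)/3.636-.5)),z)
np.set_printoptions(precision=4,suppress=True)
def rep(n,pts,z):
    q=np.array([P(u,v,z) for u,v in pts])
    print(n,q.mean(0)[:2],'edges',[(round(float(np.linalg.norm(e)),4),round(float(np.degrees(np.arctan2(e[1],e[0]))),1)) for e in (np.roll(q,-1,0)-q)[:,:2]])
rep("strip",[(58,135),(250,157),(225,355),(33,332)],.01)
rep("short",[(75,285),(88,172)],.08)
rep("long",[(173,335),(198,137)],.08)
rep("slab",[(326,159),(480,151),(494,361),(340,370)],.01)
rep("bay",[(639,57),(724,55),(733,182),(640,187)],.074)
print("mouth",P(686,185,.074)); rep("pot",[(418,57)],.085)
s=manip.get_state(); print(s["time"])
E
```

```text
strip [0.5695 0.247 ] edges [(0.2052, -95.9), (0.2122, 174.1), (0.2024, 83.9), (0.2115, -5.2)]
short [0.5727 0.2984] edges [(0.1161, -4.7), (0.1161, 175.3)]
long [0.5669 0.1933] edges [(0.2036, -5.7), (0.2036, 174.3)]
slab [ 0.5567 -0.0357] edges [(0.1634, -86.2), (0.224, -176.1), (0.1611, 94.1), (0.2249, 4.6)]
bay [ 0.6939 -0.3118] edges [(0.0873, -87.9), (0.1327, -176.8), (0.0948, 93.9), (0.1356, -0.0)]
mouth [ 0.6264 -0.3131  0.074 ]
pot [ 0.7531 -0.0393] edges [(0.0, 0.0)]
0.1
```

{"api": "arm_command", "payload": {"rows": [[100, [0.04, -0.035, 0], [0, 0, 4]], [100, [0.08, -0.07, 0], [0, 0, 8]], [100, [0.12, -0.105, 0], [0, 0, 12]], [100, [0.16, -0.14, 0], [0, 0, 14.5]], [100, [0.2, -0.175, 0], [0, 0, 14.5]], [100, [0.24, -0.21, -0.01], [0, 0, 14.5]], [100, [0.28, -0.245, -0.02], [0, 0, 14.5]], [100, [0.32, -0.28, -0.04], [0, 0, 14.5]], [100, [0.352, -0.312, -0.06], [0, 0, 14.5]], [100, [0.352, -0.312, -0.06], [0, 0, 14.5]], [100, [0.352, -0.312, -0.06], [0, 0, 14.5]]], "squeeze": 80}}

```text
time: 1.48
eef_pos: [0.573, 0.2997, 0.3443]
tool_rot: [[-0.996, 0.094, -0.002], [0.094, 0.996, 0.001], [0.002, 0.001, -1.0]]
force: [0.1, 0.2, 0.1]
gripper_width: 0.0855
grip_force: 0.0
```

```bash
python3 - <<'E'
from h import *
c=cam("wrist"); a=manip.get_image("wrist"); cv2.imwrite("pics/w1.png",cv2.resize(a,(800,600),interpolation=cv2.INTER_CUBIC))
np.savez("w1.npz",K=c[0],R=c[1],t=c[2]); s=manip.get_state(); print(s["eef_pos"],s["tool_rot"],s["force"])
E
```

```text
[0.57253879 0.30070078 0.34485843] [[-9.95745055e-01  9.21464484e-02 -9.03901426e-04]
 [ 9.21448874e-02  9.95744262e-01  1.63869693e-03]
 [ 1.05105476e-03  1.54843447e-03 -9.99998249e-01]] [-0.94363357  1.51946568 -0.3584437 ]
```

View pics/w1.png

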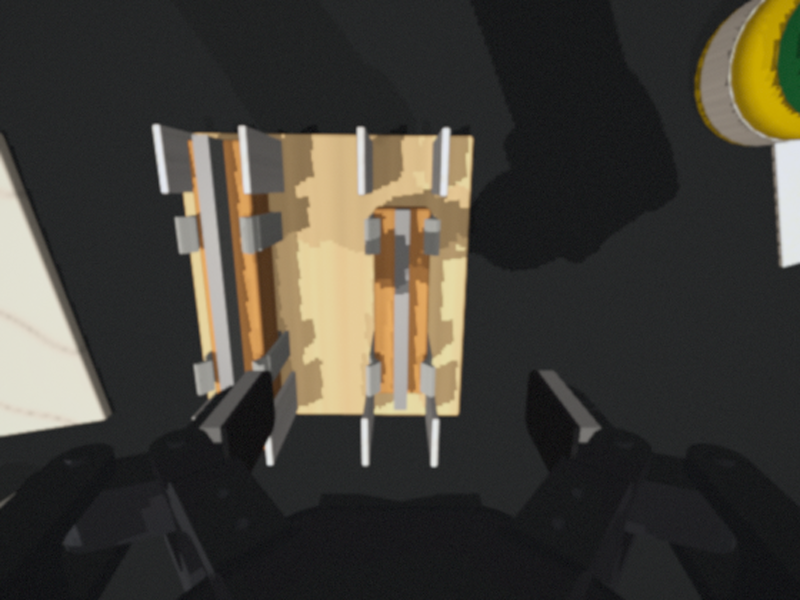

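The wrist view shows the short blade top from (402,208) to (400,410), midway between its clips, and the long blade's near end at (204,135).

```bash
python3 - <<'E'
from h import *
d=np.load("w1.npz"); c=(d["K"],d["R"],d["t"]); f=lambda u,v,z: px2w(c,((u+.5)*.7-.5,(v+.5)*.7-.5),z)
np.set_printoptions(precision=4,suppress=True)
a,b=f(402,208,.08),f(400,410,.08); e=b-a
print("short",(a+b)/2,np.linalg.norm(e),np.degrees(np.arctan2(e[1],e[0])))
k=[f(*p,.076) for p in((372,233),(432,233),(373,377),(428,377))]; print("clips mid",np.mean(k,0))
a,b=f(204,135,.08),f(223,370,.08); e=(b-a)/np.linalg.norm(b-a); print("long",a,a+.1*e,np.degrees(np.arctan2(e[1],e[0])))
E
```

```text
short [0.5773 0.3009 0.08  ] 0.1214975480261658 -5.927853122756783
clips mid [0.5741 0.3014 0.076 ]
long [0.4706 0.2088 0.08  ] [0.5698 0.1957 0.08  ] -7.530760511296886
```

{"api": "arm_command", "payload": {"rows": [[100, [0.002, 0, -0.03], [0, 0, 0]], [100, [0.002, 0, -0.06], [0, 0, 0]], [100, [0.002, 0, -0.09], [0, 0, 0]], [100, [0.002, 0, -0.115], [0, 0, 0]], [100, [0.002, 0, -0.135], [0, 0, 0]], [100, [0.002, 0, -0.144], [0, 0, 0]], [100, [0.002, 0, -0.144], [0, 0, 0]], [30, [0.002, 0, -0.144], [0, 0, 0]], [20, [0.002, 0, -0.144], [0, 0, 0]], [20, [0.002, 0, -0.144], [0, 0, 0]], [10, [0.002, 0, -0.144], [0, 0, 0]], [10, [0.002, 0, -0.144], [0, 0, 0]], [10, [0.002, 0, -0.144], [0, 0, 0]]], "squeeze": 80}}

```text
time: 3.15
eef_pos: [0.5759, 0.2994, 0.2017]
tool_rot: [[-0.996, 0.095, 0.002], [0.095, 0.996, 0.001], [-0.002, 0.001, -1.0]]
force: [0.4, -0.1, 5.8]
gripper_width: 0.0328
grip_force: 79.9
```

{"api": "arm_command", "payload": {"rows": [[10, [0, 0, 0.004], [0, 0, 0]], [10, [0, 0, 0.008], [0, 0, 0]], [10, [0, 0, 0.012], [0, 0, 0]], [10, [0, 0, 0.016], [0, 0, 0]], [10, [0, 0, 0.022], [0, 0, 0]], [10, [0, 0, 0.03], [0, 0, 0]], [10, [0, 0, 0.045], [0, 0, 0]], [10, [0, 0, 0.065], [0, 0, 0]], [10, [0, 0, 0.085], [0, 0, 0]], [10, [0, 0, 0.1], [0, 0, 0]], [10, [0, 0, 0.1], [0, 0, 0]]]}}

```text
time: 4.53
eef_pos: [0.5762, 0.299, 0.3034]
tool_rot: [[-0.995, 0.095, 0.005], [0.095, 0.995, 0.002], [-0.004, 0.002, -1.0]]
force: [-0.7, 0.2, -2.4]
gripper_width: 0.0329
grip_force: 83.1
```

```bash
python3 - <<'E'
from h import *
c=cam("wrist"); a=manip.get_image("wrist"); cv2.imwrite("pics/w2.png",cv2.resize(a,(800,600),interpolation=cv2.INTER_CUBIC))
np.savez("w2.npz",K=c[0],R=c[1],t=c[2]); s=manip.get_state(); print(s["eef_pos"],s["force"])
E
```

```text
[0.57574004 0.29889081 0.30187849] [ 0.41012205  0.33316123 -2.12794158]
```

View pics/w2.png

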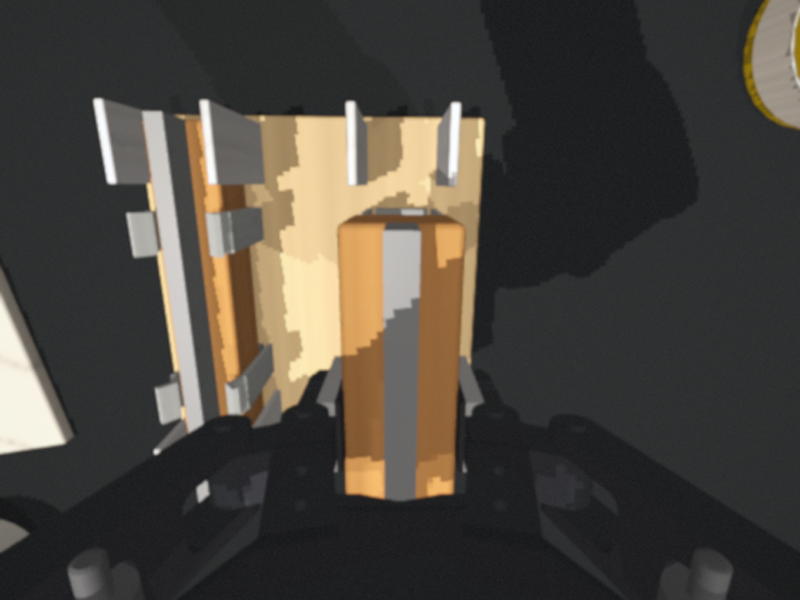

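The short squeegee is held level in the fingers, with the blade's near end at (402,228) and its clips empty below. Now I carry it to the slab.

{"api": "arm_command", "payload": {"rows": [[10, [-0.001, -0.015, 0], [0, 0, 1]], [10, [-0.002, -0.045, 0], [0, 0, 2]], [10, [-0.004, -0.085, 0], [0, 0, 3]], [10, [-0.006, -0.125, 0], [0, 0, 4]], [10, [-0.008, -0.165, 0], [0, 0, 5]], [10, [-0.01, -0.205, 0], [0, 0, 6]], [10, [-0.012, -0.245, 0], [0, 0, 7]], [10, [-0.014, -0.285, 0], [0, 0, 8]], [10, [-0.016, -0.315, -0.01], [0, 0, 9]], [10, [-0.018, -0.33, -0.03], [0, 0, 9.5]], [10, [-0.018, -0.333, -0.05], [0, 0, 9.5]], [10, [-0.018, -0.333, -0.075], [0, 0, 9.5]], [10, [-0.018, -0.333, -0.092], [0, 0, 9.5]], [10, [-0.018, -0.333, -0.1], [0, 0, 9.5]], [10, [-0.018, -0.333, -0.104], [0, 0, 9.5]], [10, [-0.018, -0.333, -0.104], [0, 0, 9.5]], [10, [-0.018, -0.333, -0.104], [0, 0, 9.5]]]}}

```text
time: 6.7
eef_pos: [0.5578, -0.0339, 0.1974]
tool_rot: [[-0.997, -0.071, 0.001], [-0.071, 0.997, -0.0], [-0.001, -0.0, -1.0]]
force: [0.3, 0.6, -0.9]
gripper_width: 0.0328
grip_force: 83.1
```

```bash
python3 - <<'E'
from h import *
c=cam("wrist"); b=manip.get_image("wrist"); a=manip.get_image("top")[100:230,220:420]
cv2.imwrite("pics/w3.png",np.vstack([cv2.resize(a,(560,364),interpolation=cv2.INTER_CUBIC)[:, :],cv2.resize(b,(560,420))[:230]]))
np.savez("w3.npz",K=c[0],R=c[1],t=c[2]); s=manip.get_state(); print(s["time"],s["eef_pos"],s["tool_rot"],s["force"])
E
```

```text
6.8 [ 0.55772176 -0.03389101  0.19726445] [[-9.97460430e-01 -7.12135676e-02  1.14834797e-03]
 [-7.12137430e-02  9.97461072e-01 -1.12517485e-04]
 [-1.13741962e-03 -1.94009896e-04 -9.99999334e-01]] [-0.23898014  1.04165935 -1.47195964]
```

View pics/w3.png

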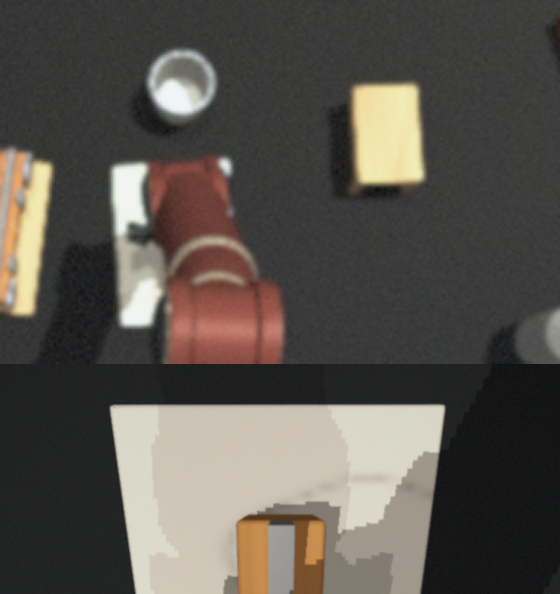

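The wrist strip shows the slab's near corners at (111,42) and (444,42) with the squeegee at columns 238–325, so it is centred. I lower it gently.

{"api": "arm_command", "payload": {"rows": [[10, [0, 0, -0.002], [0, 0, 0]], [10, [0, 0, -0.004], [0, 0, 0]], [10, [0, 0, -0.006], [0, 0, 0]], [10, [0, 0, -0.007], [0, 0, 0]], [10, [0, 0, -0.008], [0, 0, 0]], [10, [0, 0, -0.009], [0, 0, 0]], [10, [0, 0, -0.009], [0, 0, 0]]]}}

```text
time: 7.68
eef_pos: [0.5575, -0.0339, 0.1877]
tool_rot: [[-0.997, -0.071, 0.0], [-0.071, 0.997, -0.0], [-0.0, -0.0, -1.0]]
force: [-0.3, -0.4, -1.7]
gripper_width: 0.0331
grip_force: 83.1
```

```bash
python3 - <<'E'
from h import *
d=np.load("w3.npz"); c=(d["K"],d["R"],d["t"])
np.set_printoptions(precision=4,suppress=True)
a,b=px2w(c,(111,42),.01),px2w(c,(444,42),.01); e=b-a; m=(a+b)/2
print(a,b,np.linalg.norm(e)); n=np.array([-e[1],e[0],0])/np.linalg.norm(e); n*=np.sign(n[0]); print("slab c",m+.11*n,np.degrees(np.arctan2(n[1],n[0])))
print("short near end", px2w(c,(282,160),.076), manip.get_state()["force"])
E
```

```text
[ 0.4564 -0.1206  0.01  ] [0.4453 0.0366 0.01  ] 0.1576186495531779
slab c [ 0.5606 -0.0342  0.01  ] 4.062555941534214
short near end [ 0.4994 -0.0368  0.076 ] [-0.3496 -0.4116 -1.7252]
```

{"api": "arm_command", "payload": {"rows": [[10, [0, 0, -0.001], [0, 0, 0]], [10, [0, 0, -0.001], [0, 0, 0]], [10, [0, 0, -0.002], [0, 0, 0]], [10, [0, 0, -0.002], [0, 0, 0]]]}}

```text
time: 8.18
eef_pos: [0.5575, -0.0339, 0.1876]
tool_rot: [[-0.997, -0.071, 0.001], [-0.071, 0.997, -0.0], [-0.001, -0.0, -1.0]]
force: [-4.1, 0.8, 11.1]
gripper_width: 0.0329
grip_force: 85.1
```

{"api": "arm_command", "payload": {"rows": [[10, [0, 0, 0.001], [0, 0, 0]], [60, [0, 0, 0.001], [0, 0, 0]], [100, [0, 0, 0.001], [0, 0, 0]], [100, [0, 0, 0.001], [0, 0, 0]], [100, [0, 0, 0.001], [0, 0, 0]], [100, [0, 0, 0.015], [0, 0, 0]], [100, [0, 0, 0.04], [0, 0, 0]], [100, [0, 0, 0.07], [0, 0, 0]], [100, [0, 0, 0.11], [0, 0, 0]], [100, [0, 0, 0.14], [0, 0, 0]], [100, [0, 0, 0.15], [0, 0, 0]], [100, [0, 0, 0.15], [0, 0, 0]]]}}

```text
time: 9.68
eef_pos: [0.5574, -0.0339, 0.3362]
tool_rot: [[-0.997, -0.071, 0.001], [-0.071, 0.997, -0.0], [-0.001, -0.0, -1.0]]
force: [-0.4, 0.7, -0.8]
gripper_width: 0.0853
grip_force: 0.0
```

```bash
python3 - <<'E'
from h import *
c=cam("wrist"); b=manip.get_image("wrist"); cv2.imwrite("pics/w4.png",b); s=manip.get_state(); print(s["time"],s["eef_pos"],s["tool_rot"],s["force"])
E
```

```text
9.725 [ 0.55711496 -0.03395257  0.3351587 ] [[-9.97470387e-01 -7.10730960e-02 -1.20102552e-03]
 [-7.10729998e-02  9.97471109e-01 -1.22708006e-04]
 [ 1.20670950e-03 -3.70371151e-05 -9.99999271e-01]] [-0.51825942 -0.1578605  -0.10948612]
```

View pics/w4.png

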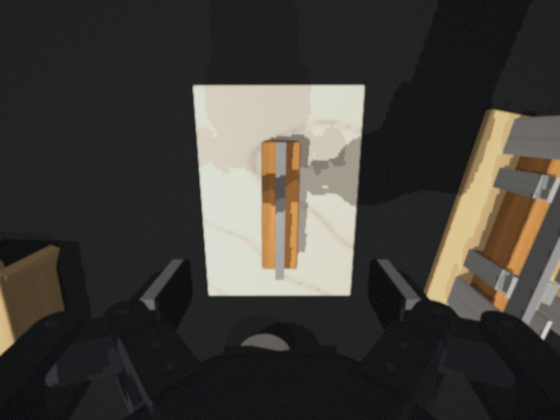

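The short squeegee lies blade up in the middle of the slab: squeegee at (281,205), slab spanning columns 195–363 and rows 85–296. Next is the long one.

{"api": "arm_command", "payload": {"rows": [[100, [0.002, 0.03, 0], [0, 0, -2]], [100, [0.004, 0.08, 0], [0, 0, -4]], [100, [0.006, 0.13, 0], [0, 0, -6]], [100, [0.008, 0.18, 0], [0, 0, -8]], [100, [0.01, 0.215, -0.01], [0, 0, -9.8]], [100, [0.01, 0.2295, -0.03], [0, 0, -9.8]], [100, [0.01, 0.2295, -0.05], [0, 0, -9.8]], [100, [0.01, 0.2295, -0.05], [0, 0, -9.8]]]}}

```text
time: 10.72
eef_pos: [0.5666, 0.1937, 0.2822]
tool_rot: [[-0.995, 0.101, -0.007], [0.101, 0.995, -0.004], [0.006, -0.005, -1.0]]
force: [-0.2, -0.6, -1.2]
gripper_width: 0.0853
grip_force: 0.0
```

```bash
python3 - <<'E'
from h import *
c=cam("wrist"); b=manip.get_image("wrist"); cv2.imwrite("pics/w5.png",b); s=manip.get_state(); print(s["time"],s["eef_pos"],s["tool_rot"],s["force"])
np.savez("w5.npz",K=c[0],R=c[1],t=c[2])
# overlay: expected blade outline for centre (.567,.1955), yaw -5.8, z .08
y=np.radians(-5.8); R=np.array([[np.cos(y),-np.sin(y)],[np.sin(y),np.cos(y)]])
for x in(-.1,-.05,0):
    print([w2px(c,[*(np.array([.567,.1955])+R@[x,w]),.08]).round(1) for w in(-.004,.004)])
hsv=b.astype(int); 
for r in (60,100,140,180,220):
    print(r,[tuple(map(int,b[r,k])) for k in range(262,300,3)])
E
```

```text
10.775 [0.56726375 0.19384453 0.28372361] [[-0.99483867  0.10139405 -0.00390673]
 [ 0.1014055   0.99484109 -0.00285123]
 [ 0.00359748 -0.00323268 -0.9999883 ]] [-0.35426074 -0.38800085 -0.39746882]
[array([276. ,  69.6]), array([291.1,  69.6])]
[array([276.4, 164.3]), array([290.2, 164.3])]
[array([276.6, 245.4]), array([289.5, 245.5])]
60 [(32, 32, 30), (30, 29, 28), (30, 30, 28), (34, 31, 32), (28, 27, 26), (31, 29, 31), (27, 27, 26), (34, 33, 32), (37, 35, 35), (34, 34, 32), (36, 35, 34), (36, 36, 35), (35, 34, 33)]
100 [(70, 127, 181), (73, 131, 185), (76, 135, 191), (76, 136, 192), (76, 138, 193), (92, 141, 192), (150, 153, 157), (151, 152, 155), (150, 152, 154), (150, 153, 155), (138, 141, 148), (43, 76, 115), (40, 71, 109)]
140 [(76, 136, 192), (78, 139, 196), (77, 138, 193), (74, 135, 191), (78, 139, 195), (95, 144, 193), (153, 157, 159), (153, 157, 158), (152, 155, 157), (151, 155, 157), (115, 126, 141), (39, 75, 113), (39, 71, 109)]
180 [(125, 129, 131), (66, 90, 121), (42, 77, 117), (73, 132, 188), (76, 139, 194), (97, 143, 192), (154, 157, 160), (154, 157, 158), (154, 156, 159), (152, 156, 157), (94, 110, 132), (41, 74, 112), (47, 86, 129)]
220 [(42, 80, 120), (42, 79, 119), (44, 80, 121), (44, 78, 117), (45, 78, 118), (52, 79, 115), (82, 82, 83), (81, 81, 82), (83, 83, 83), (80, 79, 81), (49, 78, 113), (40, 75, 114), (44, 81, 121)]
```

View pics/w5.png

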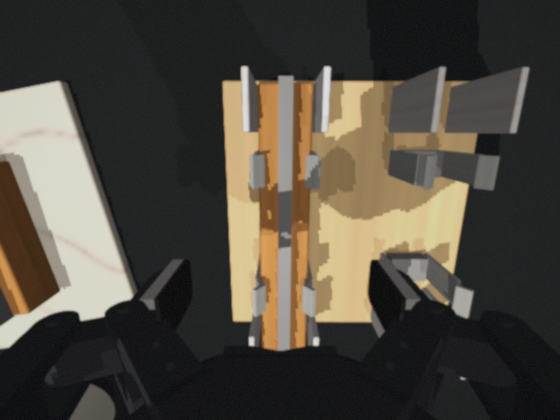

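The long squeegee's blade is at columns 278–292 with its near end at row 75, about 1–3 mm from the estimate. I go down and grip.

{"api": "arm_command", "payload": {"rows": [[100, [0.002, 0.002, -0.02], [0, 0, 0]], [100, [0.002, 0.002, -0.045], [0, 0, 0]], [100, [0.002, 0.002, -0.065], [0, 0, 0]], [100, [0.002, 0.002, -0.078], [0, 0, 0]], [100, [0.002, 0.002, -0.084], [0, 0, 0]], [100, [0.002, 0.002, -0.084], [0, 0, 0]], [30, [0.002, 0.002, -0.084], [0, 0, 0]], [20, [0.002, 0.002, -0.084], [0, 0, 0]], [10, [0.002, 0.002, -0.084], [0, 0, 0]], [10, [0.002, 0.002, -0.084], [0, 0, 0]], [10, [0.002, 0.002, -0.084], [0, 0, 0]], [10, [0.002, 0.002, -0.084], [0, 0, 0]]], "squeeze": 80}}

```text
time: 12.28
eef_pos: [0.5698, 0.1968, 0.2025]
tool_rot: [[-0.995, 0.1, 0.001], [0.1, 0.995, -0.001], [-0.001, -0.001, -1.0]]
force: [-1.5, -2.8, 6.2]
gripper_width: 0.0327
grip_force: 80.7
```

{"api": "arm_command", "payload": {"rows": [[10, [0, 0, 0.004], [0, 0, 0]], [10, [0, 0, 0.008], [0, 0, 0]], [10, [0, 0, 0.012], [0, 0, 0]], [10, [0, 0, 0.016], [0, 0, 0]], [10, [0, 0, 0.022], [0, 0, 0]], [10, [0, 0, 0.03], [0, 0, 0]], [10, [0, 0, 0.045], [0, 0, 0]], [10, [0, 0, 0.065], [0, 0, 0]], [10, [0, 0, 0.085], [0, 0, 0]], [10, [0, 0, 0.1], [0, 0, 0]], [10, [0, 0, 0.1], [0, 0, 0]]]}}

```text
time: 13.65
eef_pos: [0.5702, 0.1984, 0.3043]
tool_rot: [[-0.995, 0.099, 0.005], [0.099, 0.995, 0.003], [-0.005, 0.003, -1.0]]
force: [-1.1, 0.7, -3.1]
gripper_width: 0.0325
grip_force: 83.6
```

{"api": "arm_command", "payload": {"rows": [[10, [-0.002, -0.015, 0], [0, 0, 0.5]], [10, [-0.006, -0.045, 0], [0, 0, 1]], [10, [-0.012, -0.085, 0], [0, 0, 2]], [10, [-0.018, -0.125, 0], [0, 0, 3]], [10, [-0.024, -0.165, 0], [0, 0, 4]], [10, [-0.03, -0.205, 0], [0, 0, 5]], [10, [-0.036, -0.245, 0], [0, 0, 6]], [10, [-0.042, -0.285, 0], [0, 0, 7]], [10, [-0.048, -0.325, 0], [0, 0, 8]], [10, [-0.054, -0.365, 0], [0, 0, 8.2]], [10, [-0.06, -0.405, 0], [0, 0, 8.2]], [10, [-0.066, -0.445, 0], [0, 0, 8.2]], [10, [-0.072, -0.48, 0], [0, 0, 8.2]], [10, [-0.076, -0.505, 0], [0, 0, 8.2]], [10, [-0.077, -0.514, -0.01], [0, 0, 8.2]], [10, [-0.077, -0.514, -0.03], [0, 0, 8.2]], [10, [-0.077, -0.514, -0.03], [0, 0, 8.2]], [10, [-0.077, -0.514, -0.03], [0, 0, 8.2]]]}}

```text
time: 15.9
eef_pos: [0.4928, -0.3157, 0.2716]
tool_rot: [[-0.999, -0.045, -0.0], [-0.045, 0.999, 0.001], [0.0, 0.001, -1.0]]
force: [-0.5, -0.2, -3.0]
gripper_width: 0.0327
grip_force: 83.5
```

{"api": "arm_command", "payload": {"rows": [[10, [0, 0, -0.02], [0, 0, 0]], [10, [0, 0, -0.045], [0, 0, 0]], [10, [0, 0, -0.065], [0, 0, 0]], [10, [0, 0, -0.08], [0, 0, 0]], [10, [0, 0, -0.087], [0, 0, 0]], [10, [0, 0, -0.089], [0, 0, 0]], [10, [0, 0, -0.091], [0, 0, 0]], [10, [0, 0, -0.092], [0, 0, 0]], [10, [0, 0, -0.093], [0, 0, 0]], [10, [0, 0, -0.093], [0, 0, 0]]]}}

```text
time: 17.15
eef_pos: [0.4925, -0.3164, 0.1788]
tool_rot: [[-0.999, -0.043, 0.0], [-0.043, 0.999, -0.0], [-0.0, -0.0, -1.0]]
force: [-0.5, 0.5, -2.1]
gripper_width: 0.033
grip_force: 83.6
```

{"api": "arm_command", "payload": {"rows": [[10, [0, 0, -0.001], [0, 0, 0]], [10, [0, 0, -0.001], [0, 0, 0]], [10, [0, 0, -0.002], [0, 0, 0]], [10, [0, 0, -0.002], [0, 0, 0]]]}}

```text
time: 17.65
eef_pos: [0.4926, -0.3164, 0.1785]
tool_rot: [[-0.999, -0.043, 0.0], [-0.043, 0.999, -0.001], [-0.0, -0.001, -1.0]]
force: [-3.4, 1.6, 11.4]
gripper_width: 0.0327
grip_force: 85.5
```

{"api": "arm_command", "payload": {"rows": [[10, [0, 0, 0.001], [0, 0, 0]], [60, [0, 0, 0.001], [0, 0, 0]], [100, [0, 0, 0.001], [0, 0, 0]], [100, [0, 0, 0.001], [0, 0, 0]], [100, [0, 0, 0.001], [0, 0, 0]], [100, [0, 0, 0.015], [0, 0, 0]], [100, [0, 0, 0.045], [0, 0, 0]], [100, [0, 0, 0.085], [0, 0, 0]], [100, [0.02, 0, 0.13], [0, 0, 0]], [100, [0.06, 0, 0.16], [0, 0, 0]], [100, [0.1, 0, 0.17], [0, 0, 0]], [100, [0.14, 0.002, 0.17], [0, 0, 0]], [100, [0.17, 0.004, 0.17], [0, 0, 0]], [100, [0.2, 0.006, 0.17], [0, 0, 0]], [100, [0.21, 0.006, 0.17], [0, 0, 0]], [100, [0.21, 0.006, 0.17], [0, 0, 0]], [100, [0.21, 0.006, 0.17], [0, 0, 0]]]}}

```text
time: 19.77
eef_pos: [0.7019, -0.3108, 0.3473]
tool_rot: [[-0.999, -0.043, -0.0], [-0.043, 0.999, -0.0], [0.0, -0.0, -1.0]]
force: [0.2, 0.3, -0.7]
gripper_width: 0.0853
grip_force: 0.0
```

```bash
python3 - <<'E'
from h import *
c=cam("wrist"); b=manip.get_image("wrist"); cv2.imwrite("pics/w6.png",cv2.resize(b,(800,600),interpolation=cv2.INTER_CUBIC)); s=manip.get_state(); print(s["time"],s["eef_pos"],s["tool_rot"],s["force"])
np.savez("w6.npz",K=c[0],R=c[1],t=c[2])
E
```

```text
19.825 [ 0.70178692 -0.3108892   0.34731187] [[-9.99101135e-01 -4.23890367e-02 -3.02934945e-04]
 [-4.23888724e-02  9.99101047e-01 -5.29600855e-04]
 [ 3.25111891e-04 -5.16283745e-04 -9.99999814e-01]] [0.89543128 1.07930651 0.1186432 ]
```

View pics/w6.png

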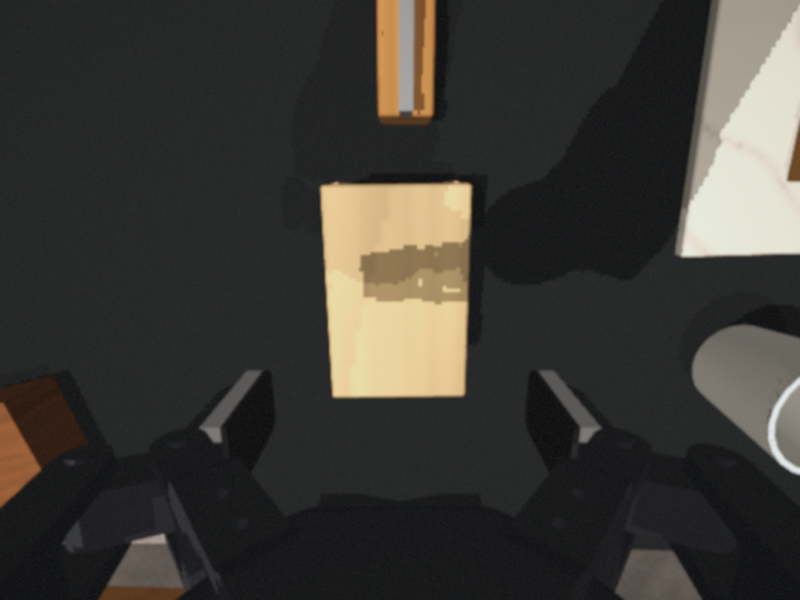

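The last picture shows the bay roof with corners (321,184), (471,183), (465,396) and (333,397). The long squeegee sits blade up in front of it, its far end at row 122, blade columns 398–413, handle columns 377–436.

```bash
python3 - <<'E'
from h import *
d=np.load("w6.npz"); c=(d["K"],d["R"],d["t"]); f=lambda u,v,z: px2w(c,((u+.5)*.7-.5,(v+.5)*.7-.5),z)
np.set_printoptions(precision=4,suppress=True)
q=[f(*p,.074) for p in((321,184),(471,183),(465,396),(333,397))]
m=(q[0]+q[1])/2; bk=(q[2]+q[3])/2; e=bk-m
print("width",np.linalg.norm(q[0]-q[1]),np.linalg.norm(q[2]-q[3]),"len",np.linalg.norm(e),"mouth",m,"yaw",np.degrees(np.arctan2(e[1],e[0])),np.degrees(np.arctan2(*(q[0]-q[1])[[1,0]]))+90)
h=[f(377,112,.036),f(436,112,.036)]; print("handle end",np.mean(h,0),np.linalg.norm(h[0]-h[1]))
b=[f(405.5,112,.056),f(406,5,.056)]; g=b[0]-b[1]; print("blade end",b[0],np.degrees(np.arctan2(g[1],g[0])))
E
```

```text
width 0.08277226172933337 0.08368723481948358 len 0.12986789914924127 mouth [ 0.6331 -0.3153  0.074 ] yaw 3.1143583856949433 2.782147381312271
handle end [ 0.5906 -0.3109  0.036 ] 0.0360796340237893
blade end [ 0.5937 -0.3116  0.056 ] 2.33004628906549
```

{"api": "arm_command", "payload": {"rows": [[100, [-0.03, 0, 0], [0, 0, 0]], [100, [-0.07, -0.002, 0], [0, 0, 0]], [100, [-0.11, -0.004, 0], [0, 0, 0]], [100, [-0.15, -0.005, 0], [0, 0, 0]], [100, [-0.19, -0.006, 0], [0, 0, 0]], [100, [-0.23, -0.007, -0.01], [0, 0, 0]], [100, [-0.265, -0.008, -0.03], [0, 0, 0]], [100, [-0.29, -0.009, -0.06], [0, 0, 0]], [100, [-0.296, -0.009, -0.09], [0, 0, 0]], [100, [-0.296, -0.009, -0.12], [0, 0, 0]], [100, [-0.296, -0.009, -0.145], [0, 0, 0]], [100, [-0.296, -0.009, -0.16], [0, 0, 0]], [100, [-0.296, -0.009, -0.166], [0, 0, 0]], [100, [-0.296, -0.009, -0.166], [0, 0, 0]]]}}

```text
time: 21.58
eef_pos: [0.4066, -0.3196, 0.181]
tool_rot: [[-0.999, -0.043, 0.0], [-0.043, 0.999, -0.0], [-0.0, -0.0, -1.0]]
force: [-0.3, -1.4, 0.8]
gripper_width: 0.0858
grip_force: 0.0
```

{"api": "arm_command", "payload": {"rows": [[30, [0, 0, 0], [0, 0, 0]], [20, [0, 0, 0], [0, 0, 0]], [10, [0, 0, 0], [0, 0, 0]], [10, [0, 0, 0], [0, 0, 0]], [10, [0, 0, 0], [0, 0, 0]], [10, [0, -0.002, 0], [0, 0, 0.2]], [10, [0.005, -0.0045, 0], [0, 0, 0.4]], [10, [0.012, -0.005, 0], [0, 0, 0.4]], [10, [0.02, -0.0045, 0], [0, 0, 0.4]], [10, [0.028, -0.004, 0], [0, 0, 0.4]]], "squeeze": 40}}

```text
time: 22.82
eef_pos: [0.4301, -0.3242, 0.1812]
tool_rot: [[-0.999, -0.047, -0.012], [-0.047, 0.999, 0.001], [0.012, 0.002, -1.0]]
force: [-10.3, 0.4, 13.6]
gripper_width: 0.0333
grip_force: 42.5
```

{"api": "arm_command", "payload": {"rows": [[10, [0.006, -0.0005, 0.001], [0, 0, 0]], [10, [0.014, 0, 0.001], [0, 0, 0]], [10, [0.023, 0, 0.001], [0, 0, 0]], [10, [0.032, 0.0005, 0.001], [0, 0, 0]], [10, [0.041, 0.001, 0.001], [0, 0, 0]], [10, [0.05, 0.0015, 0.001], [0, 0, 0]], [10, [0.059, 0.002, 0.001], [0, 0, 0]], [10, [0.068, 0.0025, 0.001], [0, 0, 0]], [10, [0.077, 0.003, 0.001], [0, 0, 0]], [10, [0.086, 0.0035, 0.001], [0, 0, 0]], [10, [0.095, 0.004, 0.001], [0, 0, 0]], [10, [0.104, 0.0045, 0.001], [0, 0, 0]], [10, [0.113, 0.005, 0.001], [0, 0, 0]], [10, [0.12, 0.005, 0.001], [0, 0, 0]], [10, [0.12, 0.005, 0.001], [0, 0, 0]]]}}

```text
time: 24.7
eef_pos: [0.5552, -0.3182, 0.1817]
tool_rot: [[-0.999, -0.051, 0.001], [-0.051, 0.999, -0.0], [-0.001, -0.0, -1.0]]
force: [-0.2, 0.5, -3.4]
gripper_width: 0.0335
grip_force: 40.4
```

{"api": "arm_command", "payload": {"rows": [[10, [0.003, 0, -0.0005], [0, 0, 0]], [10, [0.006, 0.0005, -0.0005], [0, 0, 0]], [10, [0.008, 0.0005, -0.0005], [0, 0, 0]], [10, [0.01, 0.0005, -0.0005], [0, 0, 0]], [10, [0.011, 0.0005, -0.0005], [0, 0, 0]], [10, [0.012, 0.0005, -0.0005], [0, 0, 0]]]}}

```text
time: 25.45
eef_pos: [0.5663, -0.318, 0.1813]
tool_rot: [[-0.999, -0.05, -0.001], [-0.05, 0.999, -0.0], [0.001, -0.0, -1.0]]
force: [-2.3, 1.1, 0.4]
gripper_width: 0.0335
grip_force: 40.7
```

{"api": "arm_command", "payload": {"rows": [[10, [0.001, 0, 0], [0, 0, 0]], [10, [0.002, 0, 0], [0, 0, 0]], [10, [0.003, 0, 0], [0, 0, 0]], [10, [0.003, 0, 0], [0, 0, 0]]]}}

```text
time: 25.95
eef_pos: [0.5678, -0.3182, 0.1813]
tool_rot: [[-0.999, -0.05, -0.005], [-0.05, 0.999, 0.001], [0.005, 0.001, -1.0]]
force: [-7.5, 0.4, 5.9]
gripper_width: 0.0333
grip_force: 41.4
```

{"api": "arm_command", "payload": {"rows": [[10, [0.001, 0, 0], [0, 0, 0]], [10, [0.002, 0, 0], [0, 0, 0]], [10, [0.003, 0, 0], [0, 0, 0]], [10, [0.003, 0, 0], [0, 0, 0]]]}}

```text
time: 26.45
eef_pos: [0.5688, -0.3183, 0.1812]
tool_rot: [[-0.999, -0.049, -0.012], [-0.049, 0.999, 0.002], [0.012, 0.002, -1.0]]
force: [-13.1, 1.7, 10.0]
gripper_width: 0.0335
grip_force: 42.0
```

{"api": "arm_command", "payload": {"rows": [[10, [0.001, 0, 0], [0, 0, 0]], [10, [0.002, 0, 0], [0, 0, 0]], [10, [0.003, 0, 0], [0, 0, 0]], [10, [0.004, 0, 0], [0, 0, 0]], [10, [0.004, 0, 0], [0, 0, 0]]]}}

```text
time: 27.08
eef_pos: [0.5702, -0.3186, 0.1812]
tool_rot: [[-0.999, -0.048, -0.02], [-0.048, 0.999, 0.003], [0.02, 0.004, -1.0]]
force: [-18.9, 2.6, 15.5]
gripper_width: 0.0331
grip_force: 42.8
```

{"api": "arm_command", "payload": {"rows": [[10, [-0.003, 0, 0], [0, 0, 0]], [10, [-0.007, 0, 0], [0, 0, 0]], [50, [-0.007, 0, 0], [0, 0, 0]], [100, [-0.007, 0, 0], [0, 0, 0]], [100, [-0.007, 0, 0], [0, 0, 0]], [100, [-0.007, 0, 0], [0, 0, 0]], [100, [-0.007, 0, 0.015], [0, 0, 0]], [100, [-0.007, 0, 0.045], [0, 0, 0]], [100, [-0.007, 0, 0.085], [0, 0, 0]], [100, [0.03, 0, 0.125], [0, 0, 0]], [100, [0.07, 0, 0.16], [0, 0, 0]], [100, [0.1, 0, 0.17], [0, 0, 0]], [100, [0.12, 0, 0.17], [0, 0, 0]], [100, [0.12, 0, 0.17], [0, 0, 0]], [100, [0.12, 0, 0.17], [0, 0, 0]]]}}

```text
time: 28.95
eef_pos: [0.6957, -0.3182, 0.3514]
tool_rot: [[-0.999, -0.05, -0.001], [-0.05, 0.999, -0.0], [0.001, -0.0, -1.0]]
force: [-1.3, -0.2, 0.2]
gripper_width: 0.0857
grip_force: 0.0
```

```bash
python3 - <<'E'
from h import *
np.set_printoptions(precision=4,suppress=True)
c=cam("wrist"); b=manip.get_image("wrist"); cv2.imwrite("pics/w7.png",b); s=manip.get_state(); print(s["time"],s["eef_pos"],s["force"])
# expected pixels if home: near end of handle top / blade top, mouth roof edge
y=np.radians(2.9); ax=np.array([np.cos(y),np.sin(y)]); ny=np.array([-ax[1],ax[0]]); m=np.array([.633,-.315])
for k,(s_,w,z) in {"handle L":(-.08,.017,.036),"handle R":(-.08,-.017,.036),"blade end":(-.08,0,.056),"roof mid":(0,0,.074),"blade at -.02":(-.02,0,.056)}.items(): print(k,w2px(c,[*(m+s_*ax+w*ny),z]).round(1))
u,v=w2px(c,[*(m-.08*ax),.056]); u=int(round(u)); 
sat=lambda p:int(p.max())-int(p.min())
for col in(u,u-12,u+12): print(col,[(r,tuple(map(int,b[r,col]))) for r in range(max(0,int(v)-14),int(v)+16,2)])
for r in(int(v)+15,int(v)+40): print(r,[(k,tuple(map(int,b[r,k]))) for k in range(u-30,u+32,3)])
col=b[:,u]; print([ (r,tuple(map(int,col[r]))) for r in range(int(v)+50,int(v)+130,4)])
E
```

```text
29.0 [ 0.6956 -0.3185  0.3515] [-0.911  -1.1927  0.0099]
handle L [306.1  39.8]
handle R [266.5  39.9]
blade end [286.8  32.4]
roof mid [286.9 136.8]
blade at -.02 [286.5 112.1]
287 [(18, (34, 31, 32)), (20, (36, 37, 36)), (22, (34, 32, 33)), (24, (37, 38, 35)), (26, (36, 37, 36)), (28, (36, 35, 34)), (30, (36, 34, 34)), (32, (98, 102, 101)), (34, (154, 157, 159)), (36, (157, 160, 161)), (38, (159, 161, 163)), (40, (158, 160, 162)), (42, (158, 161, 163)), (44, (159, 161, 163)), (46, (159, 161, 163))]
275 [(18, (36, 34, 35)), (20, (38, 38, 37)), (22, (35, 37, 35)), (24, (36, 36, 35)), (26, (37, 36, 37)), (28, (32, 32, 32)), (30, (37, 36, 35)), (32, (34, 36, 34)), (34, (33, 34, 31)), (36, (35, 36, 34)), (38, (34, 34, 30)), (40, (42, 63, 91)), (42, (76, 135, 189)), (44, (79, 143, 200)), (46, (82, 144, 201))]
299 [(18, (36, 38, 36)), (20, (34, 33, 30)), (22, (37, 37, 36)), (24, (37, 37, 36)), (26, (34, 34, 31)), (28, (35, 36, 34)), (30, (32, 34, 34)), (32, (35, 37, 35)), (34, (36, 36, 35)), (36, (35, 34, 33)), (38, (35, 35, 34)), (40, (34, 45, 58)), (42, (42, 74, 111)), (44, (42, 77, 115
[... 747 characters left out ...]
, (290, (160, 164, 166)), (293, (110, 124, 143)), (296, (44, 81, 120)), (299, (69, 126, 178)), (302, (80, 143, 199)), (305, (69, 123, 176)), (308, (21, 24, 29)), (311, (26, 26, 23)), (314, (29, 29, 24)), (317, (38, 39, 36))]
[(82, (162, 165, 167)), (86, (162, 165, 167)), (90, (164, 167, 168)), (94, (164, 166, 169)), (98, (164, 166, 168)), (102, (165, 167, 169)), (106, (164, 166, 169)), (110, (164, 167, 169)), (114, (165, 167, 170)), (118, (164, 167, 169)), (122, (164, 166, 169)), (126, (165, 167, 169)), (130, (165, 167, 169)), (134, (158, 161, 163)), (138, (113, 155, 184)), (142, (143, 194, 223)), (146, (142, 194, 223)), (150, (143, 193, 223)), (154, (143, 193, 223)), (158, (143, 193, 223))]
```

The near end sits within a pixel of its predicted home position (80 mm out of the mouth). It also stopped moving as the push rose to 19 N, so it is against the back stop. I hand the job in.

```bash
python3 -c "
from workcell import manip
print(manip.job_done())"
```

```text
the job is handed in; nothing more can be done
None
```

I handed the job in at about 29 s: the short squeegee lies blade up in the middle of the slab, and the long one was set down, released, and slid by its end, blade up, fully home against the bay's back stop; the pots and bottle were left alone.

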